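# Fit the filter and hold a cell in the photometer beam

## Robot

A 7-joint arm with a two-finger parallel gripper is mounted at the origin on the work surface. World frame = base frame: x ahead of the robot, y to its left, z up, the work surface at z = 0. Lengths are in m, angles in rad, forces in N, time in s.
With the tool pointing down it reaches from about 0.4 to 0.85 m from the base axis. Payload 4.5 kg.
Tool frame: the origin (TCP) lies at the centre of the arm's flange, where the gripper is bolted on; the fingertips stand 166 mm ahead of it and the grasp point (between the pads) lies 147 mm ahead of it (r.grip_depth is the distance from the TCP to the grasp point, in m); z points along the fingers, y is the line along which they close (so a half turn about z gives the same grasp; the last joint's range is limited). The gripper opens to 88 mm and grips with 3 to 60 N. Pads are 18 mm wide; open, the fingers measure 123 mm over their backs; the gripper's body (75 mm by 187 mm) begins 45 mm behind the grasp point.
Start: joints at [1.232, 0.689, -0.195, 1.565, 0.157, 0.902, -0.215], TCP at [0.228, -0.582, 0.405] pointing down, gripper open.
Joint ranges: [-3.01, 3.01], [-0.46, 2.08], [-1.47, 1.51], [0.13, 2.56], [-1, 4.14], [0.04, 2.09], [-2.66, 2.66]. Speed limits (rad/s): [2.57, 2.57, 3.14, 3.14, 3.14, 3.14, 3.14].

## Interface

Orientations are given as a unit quaternion [x, y, z, w].
In Python, from plant import status, cams, r, finder gives the robot as it stands.
- The arm moves only by the tool play_rows, never from a script. Its argument "rows" is a list of rows, each a list of 7 numbers: the opening in per cent of the stroke, from 0 (shut) to 100 (fully open), then the shift along the tool's x, y, z in m, then the turn, a rotation vector about the tool's x, y, z in degrees. A call has 1 to 8 rows; each row shifts and turns the commanded pose from where the row before left it, along the tool's axes as they then stand; what a row does not reach is not made up. A row lasts 1/8 s, in which the tool goes at most 62.5 mm and 10.7 degrees, less where a joint would pass 70% of its speed; a pose out of reach is approached as far as the arm can. A call with a gripper value outside its range is refused whole. The fingers move at their own pace and stop on an object; "grip_force" is the grip in N (left out, the last holds). Time passes only in rows, so rows that do not move let the fingers close. It gives the time, the measured TCP pose, the force, the opening and the grip force at its end, in the units of the state.
- status.get_state(): the state, without advancing time (a new reading comes with each control period).
- cams.snapshot(name): name is "scene" or "top" or "wrist"; returns the picture (384x512x3 uint8, red, green, blue); there is no depth.
- cams.camera_params(name): a dict with "vfov" (degrees; the focal length in pixels is half the picture's height over the tangent of half this angle, whatever the lens; pixels are square), "cx", "cy" (the principal point, pixels), "R" (3x3) and "t" (3): a world point X has camera coordinates R X + t; the wrist camera has in their place "tool_from_camera" (4x4, takes a point from camera to tool coordinates, whose origin is the TCP and whose axes are the flange's). Camera axes: x right, y down, z forward; pixel columns grow to the right and rows downward; lengths in m; the calibration is good to about 2 mm. A picture is of the moment at which its call begins: read the wrist's pose just before it. camera_params takes no time and is no camera call.
- r.finish_job(): hands the job in; it is judged then, once.
Trained networks look in the newest picture that a camera, given by its name, has taken for a name from the list of things; names that differ only in an ending like _2 or _b are one class to them, and where a whole thing is asked for, a point or a joint stands for the part that bears it (a point fixed in the world has none). Each returns a list of dicts, best first, with "score" (0 to 1); they miss things now and then, are a little off and sometimes report something else, mostly with a low value. They report only what shows in the picture. A call takes as long as a camera call.
- finder.spot_in(camera, label): "at" ([x, y, z] in m, in the coordinates of the camera as it stood for that picture, good to about 4 mm: the middle of the surface that is visible of it).
- finder.regions_of(camera, label): "mask" (384x512 bool, what is visible of it).
The state is a dict: "clock": time; "q": joint angles; "qd": joint speeds; "joint_torque": joint torques, N m; "tool_pos": TCP position; "eef_rot": TCP orientation; "contact_force": force on the tool from outside, world axes, zero at the start; "moment": the same for the moment, N m; "opening": opening from 0.0 (shut) to 1.0 (fully open); "finger_force": force on a finger pad.
Only numpy, scipy, OpenCV 4.12 (cv2) and the standard library are available. Lean on these libraries where they do the work, as an engineer would, in place of code of your own. Each camera call takes 0.05 s, during which the arm holds its last target. There are 200 camera calls.

## Task

Slide the mint-green filter from its stand all the way down into the empty filter slot of the photometer and let go of it. Then take the cell with the mint-green stopper out of the blue rack, gripping it only by its two frosted sides and never touching its clear windows, and hold it upright in the light path between the filter and the detector, square to the beam, so that the beam goes through the middle of both clear windows. Finish while still holding the cell there in mid-air, and leave the other cells, the other filter and the bottle, jar and spatula alone.

Things in the scene. Friction and masses are not known exactly. Their poses are not given: they have to be found in the camera images.
- filter_mint: Loose filter, about 50 g: upright plate 50 wide (its y) x 50 tall x 6 mm thick (its x), black frame, mint-green glass; on top a mint-green grip tab 26 (y) x 10 (x) x 24 mm tall, 74 mm tall in all. Origin: centre of its underside, z up. Starts 20 mm deep in one of the stand's slots. Pinch the tab across its 10 mm thickness. Either face may look to the lamp.
- filter_orange: The same filter in orange, in the other slot of the stand. Leave it where it is.
- stand: Fixed grey filter stand, a block 44 (x) x 145 (y) x 26 mm high with two slots in a row along its y, centres 36 mm either side of the middle, each 8 x 52 mm and 20 mm deep (slot floor 6 mm above the table). Origin: centre of its underside.
- photometer: Fixed photometer, grey base 110 (x) x 430 (y) x 15 mm high, beam along its y: teal lamp housing at -y (y -215 to -140 mm, lens tube to -105), filter slot at y -65, dark teal detector housing at +y (y 135 to 205 mm, aperture tube to 121). Housings 92 mm high, tubes 28 mm across. White line on the base under the beam. Origin: centre of underside, on the table.
- slot (a point): Centre of the filter slot's floor, 45 mm above the table; axes as the photometer. Two aluminium posts with facing grooves: 52 mm between groove bottoms along x, grooves 8 mm wide along y, 40 mm high plus flared mouths to 50 mm above this point; posts reach 35 mm either side in x. A filter goes in from above, its thickness (x) along the photometer's y; home, its underside rests here.
- beam (a point): A point on the light path, in the open space between filter and detector, 70 mm above the table and 55 mm above the base; axes as the photometer, the beam runs along y. Open space along y: 83 mm towards the lamp (-y) up to the filter posts, 90 mm towards the detector (+y). Hold the cell near this point; nothing below supports it.
- cell_mint: Loose glass cell, about 25 g: 12.5 mm across its white frosted sides (facing its +x, -x; 19.5 mm wide) x 22.5 mm along its light path (y) x 48 mm tall, plus a mint-green stopper 8.4 mm across, 8 mm tall. Clear windows, 9.5 mm wide, full height, (bluish clear glass) face +y and -y. Origin: centre of its underside, z up. Starts 12 mm deep in a rack pocket. Either way round is right in the beam.
- cell_mint_mid (a point): The middle of that cell's windows: on its centre line, 24 mm above its underside; axes of the cell. The beam should pass here.
- cell_white: The same cell with a white stopper, in the rack. Leave it where it is.
- cell_black: The same cell with a black stopper, in the rack. Leave it where it is.
- cell_rack: Fixed blue rack 50 (x) x 140 (y) x 16 mm high, three pockets in a row along y at -42, 0 and 42 mm, each 15 (x) x 25 mm (y), 12 mm deep (floor 4 mm above the table). The cells' windows face each other along the row, their frosted sides face out to +x and -x of the rack. Origin: centre of its underside.
- bottle: Loose white bottle 64 mm across, 150 mm tall, at the right. Origin at its base. Leave alone.
- jar: Loose amber jar 60 mm across, 70 mm tall, at the left. Origin at its base. Leave alone.
- spatula: Loose steel lab spatula with a blue grip, 193 mm long, lying at the right, 6 mm high. Leave alone.

How it is judged:
By the outcome, as a careful person would: the job done as asked, in the order asked, and still so for the second after the job is handed in, while the arm keeps its last pose, push and grip.
It also fails if it takes over 61 s, if anything falls off the work surface, if the arm or the gripper's body presses on something with over 40 N, if the wrist force passes 120 N, or if a joint passes its speed limit or range.

## Working session

There is one attempt and no reset: what is moved stays moved. The work goes in short steps, Python scripts to look and compute and a tool call to move; the robot and the scene stay as the last step left them, time stands still between calls to the robot, and variables do not carry over. Pictures are saved under pics/ and viewed, at most 10 in all, crops included, and the job is handed in when it is done.

Besides the shell and the picture viewer there is one more tool, called after "Call:" as name(argument=value, ...), one argument or row to a line, values as JSON. play_rows: Moves the arm, as the interface text tells. Its arguments: {"type":"object","properties":{"rows":{"type":"array","items":{"type":"array","items":{"type":"number"}}},"grip_force":{"type":"number"}},"required":["rows"]}

```bash
mkdir -p pics; ls
cat > h.py <<'E'
import numpy as np, cv2
from scipy.spatial.transform import Rotation as Ro
from plant import status, cams, r, finder
def snap(n,f=None):
    s=status.get_state(); im=cams.snapshot(n)
    if f: cv2.imwrite('pics/'+f,im[:,:,::-1])
    return s,im
def toworld(n,p,s):
    c=cams.camera_params(n); p=np.array(p)
    if n=='wrist':
        T=np.array(c['tool_from_camera']); q=T[:3,:3]@p+T[:3,3]
        return Ro.from_quat(s['eef_rot']).as_matrix()@q+np.array(s['tool_pos'])
    return np.array(c['R']).T@(p-np.array(c['t']))
def pix2plane(n,uv,z,s):
    c=cams.camera_params(n); f=192/np.tan(np.radians(c['vfov']/2))
    o=toworld(n,[0,0,0],s); d=toworld(n,[(uv[0]-c['cx'])/f,(uv[1]-c['cy'])/f,1],s)-o
    return o+d*(z-o[2])/d[2]
E
python3 - <<'E'
from h import *
s,a=snap('scene','s0.png'); s,b=snap('top','t0.png')
print(s['clock'],s['tool_pos'],s['eef_rot'])
for l in ['filter_mint','filter_orange','stand','photometer','cell_mint','cell_white','cell_black','cell_rack','bottle','jar','spatula']:
    o=finder.spot_in('top',l); print(l,[(round(x['score'],2),toworld('top',x['at'],s).round(3)) for x in o[:2]])
cv2.imwrite('pics/c0.png',np.vstack([a,b])[:,:,::-1])
print(status.get_state()['clock'],cams.camera_params('wrist'))
E
```

```text
pics
0.05 [ 0.22749755 -0.58178161  0.40393904] [ 9.82667989e-01  1.85372130e-01 -2.39102973e-04 -8.59992257e-04]
filter_mint [(0.68, array([0.602, 0.508, 0.068])), (0.38, array([ 0.43 , -0.13 ,  0.071]))]
filter_orange [(0.63, array([ 0.441, -0.2  ,  0.065])), (0.37, array([ 0.609, -0.03 ,  0.013]))]
stand [(0.84, array([ 0.433, -0.163,  0.028]))]
photometer [(0.69, array([ 0.611, -0.029,  0.012])), (0.19, array([ 0.434, -0.164,  0.028]))]
cell_mint [(0.72, array([ 0.436, -0.164,  0.026])), (0.52, array([0.434, 0.307, 0.055]))]
cell_white []
cell_black [(0.63, array([0.435, 0.266, 0.05 ]))]
cell_rack [(0.67, array([0.438, 0.264, 0.018])), (0.18, array([ 0.429, -0.163,  0.027]))]
bottle [(0.62, array([ 0.677, -0.364,  0.101]))]
jar [(0.78, array([0.603, 0.507, 0.067]))]
spatula [(0.59, array([ 0.535, -0.559,  0.001])), (0.55, array([0.436, 0.264, 0.019]))]
0.65 {'vfov': 70.18023794984066, 'cx': 257.57802410694893, 'cy': 194.96073673256507, 'tool_from_camera': array([[-4.70539969e-04, -9.50093662e-01, -3.11964441e-01,
         8.03936845e-02],
       [ 9.99999812e-01, -5.69594140e-04,  2.26397283e-04,
         3.89748784e-04],
       [-3.92791741e-04, -3.11964275e-01,  9.50093751e-01,
         2.05802162e-02],
       [ 0.00000000e+00,  0.00000000e+00,  0.00000000e+00,
         1.00000000e+00]])}
```

View pics/t0.png

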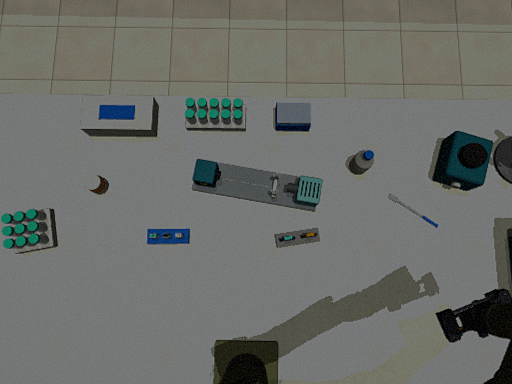

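View pics/s0.png

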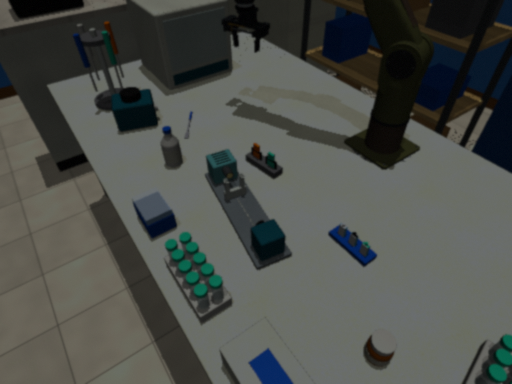

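The top view shows the stand at (298,237) with mint on the left, the rack at (168,236) with mint at the left end (153,236), and the photometer with its lamp on the right (310,190) and detector on the left (206,172), tilted about 10°. Next I'll get yaws from the masks.

```bash
cat >> h.py <<'E'
def rect(n,l,z,s):
    o=finder.regions_of(n,l)
    for x in o[:1]:
        m=x['mask'].astype(np.uint8); ys,xs=np.nonzero(m)
        P=np.array([pix2plane(n,p,z,s)[:2] for p in zip(xs,ys)],np.float32)
        print(l,round(x['score'],2),m.sum(),cv2.minAreaRect(P*1000))
def goal(xy,z,yaw_tooly,s):
    """shift in current tool axes & turn so the grasp point is at xy,z and tool y lies along yaw_tooly (deg, mod 180)"""
    R=Ro.from_quat(s['eef_rot']).as_matrix()
    d=R.T@(np.array([*xy,z+r.grip_depth])-np.array(s['tool_pos']))
    cur=np.degrees(np.arctan2(R[1,1],R[0,1])); dy=(yaw_tooly-cur+90)%180-90
    print('shift(tool mm)',(d*1000).round(1),'world turn',round(dy,1),'-> tool z turn',round(-dy,1),'cur yaw y',round(cur,1),'tilt',R[:,2].round(4))
E
python3 - <<'E'
from h import *
s,b=snap('top')
rect('top','photometer',.015,s); rect('top','stand',.026,s); rect('top','cell_rack',.016,s)
goal((.43,-.13),.2,0,s); print(s['q'])
E
```

```text
Traceback (most recent call last):
  File "h.py", line 22, in rect
    P=np.array([pix2plane(n,p,z,s)[:2] for p in zip(xs,ys)],np.float32)
                ~~~~~~~~~^^^^^^^^^
  File "h.py", line 16, in pix2plane
    o=toworld(n,[0,0,0],s); d=toworld(n,[(uv[0]-c['cx'])/f,(uv[1]-c['cy'])/f,1],s)-o
  File "h.py", line 9, in toworld
    c=cams.camera_params(n); p=np.array(p)
ValueError: time passes only in moves, steps and waits
```

```bash
cat > p.py <<'E'
s=open('h.py').read()
s=s.replace("def snap(","import functools\n@functools.lru_cache(None)\ndef cp(n): return cams.camera_params(n)\ndef snap(",1)
s=s.replace("c=cams.camera_params(n)","c=cp(n)")
open('h.py','w').write(s)
E
python3 p.py
python3 - <<'E'
from h import *
s,b=snap('top')
rect('top','photometer',.015,s); rect('top','stand',.026,s); rect('top','cell_rack',.016,s)
goal((.43,-.13),.2,0,s); print(s['q'],s['clock'])
E
```

```text
photometer 0.69 4088 ((617.0936279296875, -26.135986328125), (446.03955078125, 118.04837799072266), 81.275146484375)
stand 0.55 453 ((435.7760009765625, -163.024658203125), (44.592498779296875, 142.29136657714844), 8.270552635192871)
cell_rack 0.62 537 ((435.27740478515625, 270.76507568359375), (50.40380859375, 139.5088348388672), 0.6906640529632568)
shift(tool mm) [ 353.1 -347.3   57.4] world turn 68.6 -> tool z turn -68.6 cur yaw y -68.6 tilt [ 0.e+00 -1.e-04 -1.e+00]
[ 1.23184099  0.68905628 -0.19460908  1.5653172   0.15733424  0.9025158
 -0.2151167 ] 0.75
```

Call:
play_rows(
  rows=[
    [100,0.044,-0.0435,0.007,0,0,0],
    [100,0.044,-0.0435,0.007,0,0,0],
    [100,0.044,-0.0435,0.007,0,0,0],
    [100,0.044,-0.0435,0.007,0,0,0],
    [100,0.044,-0.0435,0.007,0,0,0],
    [100,0.044,-0.0435,0.007,0,0,0],
    [100,0.044,-0.0435,0.007,0,0,0],
    [100,0.044,-0.0435,0.007,0,0,0],
  ],
)

```text
clock: 1.95
tool_pos: [0.4297, -0.128, 0.3488]
eef_rot: [0.983, 0.185, 0.001, 0.0]
contact_force: [1.0, -0.3, -0.6]
opening: 0.997
finger_force: 0.0
```

Call:
play_rows(
  rows=[
    [100,0,0,0,0,0,-9.6],
    [100,0,0,0,0,0,-9.6],
    [100,0,0,0,0,0,-9.6],
    [100,0,0,0,0,0,-9.6],
    [100,0,0,0,0,0,-9.6],
    [100,0,0,0,0,0,-9.6],
    [100,0,0,0,0,0,-9.6],
    [100,0,0,0,0,0,-9.6],
  ],
)

```text
clock: 2.95
tool_pos: [0.4289, -0.1299, 0.3489]
eef_rot: [0.653, 0.757, 0.0, 0.0]
contact_force: [0.5, -0.9, 0.5]
opening: 1.003
finger_force: 0.0
```

Call:
play_rows(
  rows=[
    [60,0,0,0.01,0,0,0],
    [60,0,0,0,0,0,0],
  ],
)

```text
clock: 3.2
tool_pos: [0.4285, -0.1298, 0.338]
eef_rot: [0.656, 0.755, -0.0, -0.001]
contact_force: [-0.9, -1.0, -0.1]
opening: 0.798
finger_force: 0.0
```

Run:
```python
from h import *
s,b=snap('wrist','w1.png'); print(s['clock'])
for l in ['filter_mint','filter_orange','stand']:
    o=finder.spot_in('wrist',l); print(l,[(round(x['score'],2),toworld('wrist',x['at'],s).round(4)) for x in o[:2]])
rect('wrist','stand',.026,s); rect('wrist','filter_mint',.080,s)
goal((.43,-.13),.2,8.3,s)
```

```text
3.2
filter_mint [(0.88, array([ 0.4328, -0.1208,  0.0812]))]
filter_orange [(0.68, array([ 0.4414, -0.185 ,  0.0781]))]
stand [(0.58, array([ 0.436 , -0.1563,  0.0262]))]
stand 0.68 3777 ((437.3199768066406, -163.5593719482422), (44.22295379638672, 147.89389038085938), 9.075589179992676)
filter_mint 0.89 473 ((429.5101623535156, -119.66410827636719), (10.105224609375, 50.06266784667969), 8.590266227722168)
shift(tool mm) [-0.4  1.5 -9.3] world turn 0.3 -> tool z turn -0.3 cur yaw y 8.0 tilt [-1.5e-03  1.0e-04 -1.0e+00]
```

View pics/w1.png

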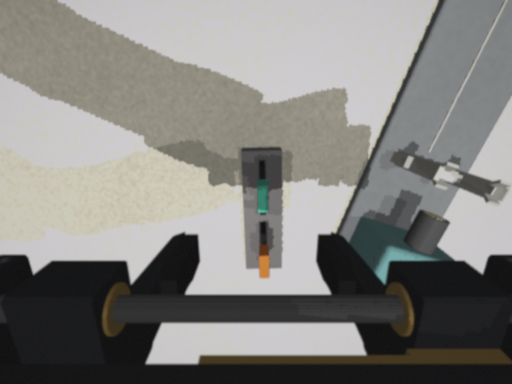

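The wrist view shows the mint tab at about (263,197), rows 180–212, roughly mid-frame, with the stand aligned to the tool. The orange tab is at (264,262), and the filter posts are at (405,160) and (490,190).

Run:
```python
from h import *
import json
b=cv2.imread('pics/w1.png'); s=status.get_state()
h=cv2.cvtColor(b,cv2.COLOR_BGR2HSV); m=((h[...,0]>65)&(h[...,0]<95)&(h[...,1]>90)); m[:150]=0;m[240:]=0;m[:,:230]=0;m[:,300:]=0
ys,xs=np.nonzero(m); 
for y in range(ys.min(),ys.max()+1):
    k=ys==y; print(y,xs[k].min() if k.any() else '',xs[k].max() if k.any() else '',h[y,262,2] )
for uv in [(263,180),(263,197),(263,212)]: print(uv,pix2plane('wrist',uv,.08,s).round(4),pix2plane('wrist',uv,.056,s).round(4))
print(s['tool_pos'])
```

```text
179 260 265 57
180 258 266 71
181 258 266 75
182 258 266 75
183 258 266 75
184 258 267 76
185 258 267 84
186 257 267 94
187 258 267 104
188 258 267 112
189 258 267 119
190 258 267 124
191 258 267 127
192 258 267 128
193 258 267 128
194 258 267 129
195 258 267 128
196 258 267 128
197 258 267 128
198 258 267 128
199 258 267 129
200 258 267 129
201 258 267 128
202 258 267 128
203 258 267 128
204 258 267 129
205 258 267 129
206 258 267 128
207 258 267 129
208 258 267 129
209 258 267 140
210 258 267 171
211 258 267 182
212 259 265 144
(263, 180) [ 0.4307 -0.1128  0.08  ] [ 0.4321 -0.1192  0.056 ]
(263, 197) [ 0.4331 -0.1288  0.08  ] [ 0.4347 -0.1368  0.056 ]
(263, 212) [ 0.4353 -0.1435  0.08  ] [ 0.4372 -0.1529  0.056 ]
[ 0.42882302 -0.12968407  0.33884412]
```

Run:
```python
from h import *
s=status.get_state(); goal((.4325,-.1295),.072,8.6,s)
```

```text
shift(tool mm) [ -0.3   3.6 119.5] world turn 0.5 -> tool z turn -0.5 cur yaw y 8.1 tilt [ 3.e-04 -3.e-04 -1.e+00]
```

Call:
play_rows(
  rows=[
    [60,0,0.0036,0.03,0,0,-0.5],
    [60,0,0,0.03,0,0,0],
    [60,0,0,0.03,0,0,0],
    [60,0,0,0.02,0,0,0],
    [60,0,0,0.0095,0,0,0],
    [60,0,0,0,0,0,0],
  ],
)

```text
clock: 4.25
tool_pos: [0.4324, -0.1291, 0.2191]
eef_rot: [0.652, 0.759, -0.0, -0.0]
contact_force: [-0.5, -0.7, -0.7]
opening: 0.6
finger_force: 0.0
```

Call:
play_rows(
  rows=[
    [5,0,0,0,0,0,0],
    [5,0,0,0,0,0,0],
    [5,0,0,0,0,0,0],
    [5,0,0,0,0,0,0],
    [5,0,0,0,0,0,0],
    [5,0,0,0,0,0,0],
  ],
  grip_force=15,
)

```text
clock: 5.0
tool_pos: [0.4323, -0.1293, 0.2193]
eef_rot: [0.652, 0.758, 0.0, 0.0]
contact_force: [-0.2, 0.8, 3.1]
opening: 0.112
finger_force: 15.0
```

Call:
play_rows(
  rows=[
    [5,0,0,-0.01,0,0,0],
    [5,0,0,-0.015,0,0,0],
    [5,0,0,-0.03,0,0,0],
    [5,0,0,-0.03,0,0,0],
    [5,0,0,-0.03,0,0,0],
    [5,0,0,-0.01,0,0,0],
  ],
)

```text
clock: 5.75
tool_pos: [0.4323, -0.1294, 0.3459]
eef_rot: [0.652, 0.758, 0.001, 0.001]
contact_force: [-0.0, -0.5, -1.3]
opening: 0.117
finger_force: 15.0
```

Call:
play_rows(
  rows=[
    [5,0,0,0,0,0,-9.1],
    [5,0,0,0,0,0,-9.1],
    [5,0,0,0,0,0,-9.1],
    [5,0,0,0,0,0,-9.1],
    [5,0,0,0,0,0,-9.1],
    [5,0,0,0,0,0,-9.1],
    [5,0,0,0,0,0,-9.1],
    [5,0,0,0,0,0,-9.1],
  ],
)

```text
clock: 6.75
tool_pos: [0.4319, -0.1294, 0.3436]
eef_rot: [0.072, 0.997, -0.0, -0.001]
contact_force: [-0.0, 0.3, -0.6]
opening: 0.112
finger_force: 15.0
```

Run:
```python
from h import *
s,b=snap('wrist','w2.png')
print(s['clock'],s['q'],s['opening'])
for l in ['photometer','slot']:
    o=finder.spot_in('wrist',l); print(l,[(round(x['score'],2),toworld('wrist',x['at'],s).round(4)) for x in o[:2]])
rect('wrist','photometer',.015,s)
goal((.607,-.09),.191,81.3,s)
```

```text
6.75 [ 0.71595515  0.69908694 -0.85612071  2.11722597  0.83957856  0.71159346
  0.71815249] 0.11239045779235267
photometer [(0.64, array([0.597 , 0.054 , 0.0145]))]
slot [(0.86, array([0.5953, 0.0507, 0.0138])), (0.22, array([ 0.431 , -0.1559,  0.0249]))]
photometer 0.75 5749 ((630.0593872070312, -51.0657958984375), (373.46429443359375, 164.3424072265625), 81.23745727539062)
shift(tool mm) [-167.7   64.1    5.1] world turn -0.5 -> tool z turn 0.5 cur yaw y 81.8 tilt [-1.5e-03 -1.0e-04 -1.0e+00]
```

View pics/w2.png

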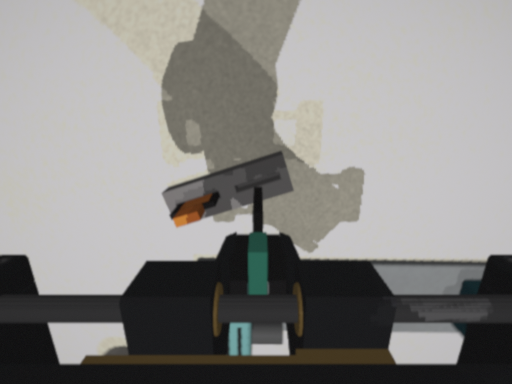

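The held filter hangs at (258,190–235) and the photometer is behind the gripper. I can work out the slot from the earlier view w1, so I'll crop it enlarged.

Run:
```python
from h import *
b=cv2.imread('pics/w1.png')[130:260,370:512]; cv2.imwrite('pics/w1c.png',cv2.convertScaleAbs(cv2.resize(b,None,fx=4.5,fy=4.5,interpolation=2),alpha=1.5))
```

```text
(no output)
```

View pics/w1c.png

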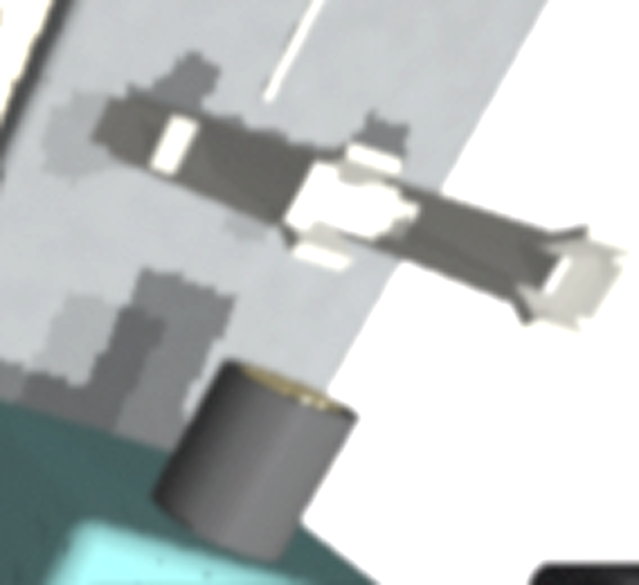

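The enlarged crop shows the near post top at (352,205) and the far one at (580,282), with the lens tube below.

Run:
```python
from h import *
s=dict(status.get_state()); s2=dict(tool_pos=[.4287,-.1298,.3385],eef_rot=Ro.from_quat([.6545,.756,0,0]).as_quat())
P=[pix2plane('wrist',(370+u/4.5,130+v/4.5),.095,s2)[:2] for u,v in [(352,205),(580,282),(372,158),(320,258)]]
m=(P[0]+P[1])/2; d=P[1]-P[0]; print(np.array(P).round(4),m.round(4),np.linalg.norm(d),np.degrees(np.arctan2(d[1],d[0])))
# white line on base
L=[pix2plane('wrist',(370+u/4.5,130+v/4.5),.015,s2)[:2] for u,v in [(268,100),(318,0)]]; d=L[1]-L[0];print(np.array(L).round(4),np.degrees(np.arctan2(d[1],d[0])))
E=None
goal(m,.200,81.3,s)
```

```text
[[ 0.5824 -0.0818]
 [ 0.6307 -0.09  ]
 [ 0.5829 -0.0727]
 [ 0.5801 -0.0925]] [ 0.6066 -0.0859] 0.04896300338478851 -9.692032597574412
[[ 0.612  -0.0709]
 [ 0.6158 -0.046 ]] 81.32080308905232
shift(tool mm) [-165.9   69.4   -3.7] world turn 0.0 -> tool z turn -0.0 cur yaw y 81.3 tilt [-9.e-04  3.e-04 -1.e+00]
```

Call:
play_rows(
  rows=[
    [5,-0.03,0.012,0,0,0,0],
    [5,-0.045,0.019,0,0,0,0],
    [5,-0.045,0.019,0,0,0,0],
    [5,-0.03,0.012,0,0,0,0],
    [5,-0.016,0.006,0,0,0,0],
    [5,0,0,0,0,0,0],
  ],
)

```text
clock: 7.7
tool_pos: [0.6071, -0.0859, 0.3438]
eef_rot: [0.075, 0.997, 0.0, 0.0]
contact_force: [-0.9, -0.8, -1.0]
opening: 0.112
finger_force: 15.0
```

Run:
```python
from h import *
s,b=snap('wrist','w3.png'); print(s['clock'])
goal((.607,-.0875),.2,81.3,s); print(s['tool_pos'],s['eef_rot'])
c=b[100:340,120:440]; cv2.imwrite('pics/w3c.png',cv2.convertScaleAbs(cv2.resize(c,None,fx=2.5,fy=2.5,interpolation=2),alpha=1.5)[:,:,::-1])
```

```text
7.7
shift(tool mm) [-0.1 -1.6 -3.5] world turn -0.1 -> tool z turn 0.1 cur yaw y 81.4 tilt [ 2.e-04  3.e-04 -1.e+00]
[ 0.60710211 -0.08593818  0.34380599] [7.50638597e-02 9.97178713e-01 1.58771544e-04 8.20170647e-05]
```

View pics/w3c.png

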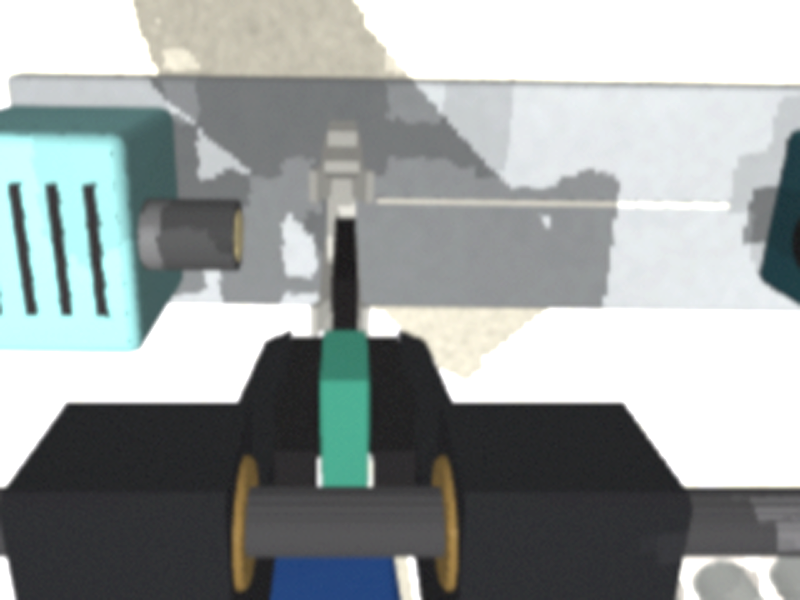

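View w3 shows the plate (bottom corner at crop (346,220)) nearly over the near post (centre 343, wings 312–374). The white line runs from (375,201) to (728,207).

Run:
```python
from h import *
s=dict(tool_pos=[ 0.60710211,-0.08593818,0.34380599],eef_rot=[7.50638597e-02,9.97178713e-01,1.58771544e-04,8.20170647e-05])
R=Ro.from_quat(s['eef_rot']).as_matrix()
def t(u,v,z): return (R.T@(pix2plane('wrist',(120+u/2.5,100+v/2.5),z,s)-np.array(s['tool_pos'])))*1000
print('corner',t(346,220,.1308).round(1))
a,b=t(375,201,.015),t(728,207,.015);print('line',a.round(1),b.round(1),np.degrees(np.arctan2(b[0]-a[0],b[1]-a[1])))
print('post wings',t(312,185,.095).round(1),t(374,185,.095).round(1),'post end near',t(343,122,.085).round(1), t(343,150,.095).round(1))
a,b=t(12,75,.015),t(800,83,.015);print('edge near',a.round(1),b.round(1),np.degrees(np.arctan2(b[0]-a[0],b[1]-a[1])))
a,b=t(180,300,.015),t(600,306,.015);print('edge far',a.round(1),b.round(1))
```

```text
corner [ 2.38e+01 -2.00e-01  2.13e+02]
line [ -1.7  13.6 328.8] [ -4.6 178.8 328.9] -1.0297484545734088
post wings [ 25.6 -11.8 248.8] [ 25.6   9.5 248.8] post end near [ 45.6  -1.2 258.8] [ 37.7  -1.1 248.8]
edge near [  55.8 -147.1  328.7] [ 52.2 200.7 328.9] -0.5943594078939753
edge far [-51.7 -81.2 328.8] [-55.  124.8 328.9]
```

Call:
play_rows(
  rows=[
    [5,0,-0.001,0.01,0,0,0.8],
    [5,0,0,0.014,0,0,0],
    [5,0,0,0,0,0,0],
  ],
)

```text
clock: 8.12
tool_pos: [0.6054, -0.0882, 0.3185]
eef_rot: [0.082, 0.997, -0.0, -0.002]
contact_force: [0.1, 0.3, -1.3]
opening: 0.111
finger_force: 15.0
```

Run:
```python
from h import *
s,b=snap('wrist','w4.png'); print(s['clock'],s['tool_pos'].tolist(),s['eef_rot'].tolist())
c=b[120:250,170:340]; cv2.imwrite('pics/w4c.png',cv2.convertScaleAbs(cv2.resize(c,None,fx=4.5,fy=4.5,interpolation=2),alpha=1.8)[:,:,::-1])
```

```text
8.125 [0.6054136824769343, -0.0882414518410525, 0.31846899636026105] [0.08151408577523694, 0.9966706329702182, -0.0004285693513353046, -0.0017086612545865816]
```

View pics/w4c.png

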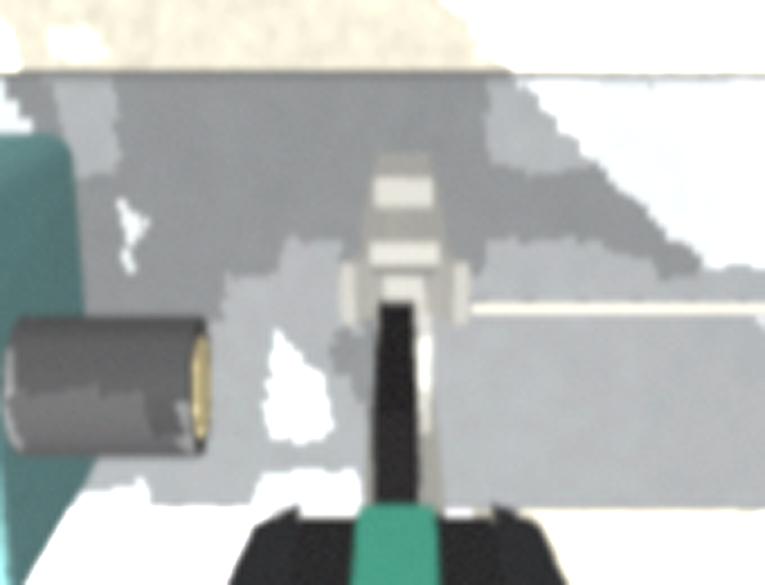

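The plate's bottom end is at crop (396,302), while the groove's wings run 340–468, centred at 404. So the plate needs about +1.5 mm along tool y. Next I'll check along x.

Run:
```python
from h import *
s=dict(tool_pos=[.6060,-.0882,.3185],eef_rot=Ro.from_quat([.0815,.9967,0,0]).as_quat())
R=Ro.from_quat(s['eef_rot']).as_matrix()
def t(u,v,z): return ((R.T@(pix2plane('wrist',(170+u/4.5,120+v/4.5),z,s)-np.array(s['tool_pos'])))*1000).round(1)[:2]
u=.3185-.147-.066; print(u)
print('corner',t(396,302,u))
for v,z in [(155,.06),(177,.085),(205,.085),(177,.095),(205,.095),(240,.095),(262,.095),(265,.095),(320,.095)]: print(v,z,t(405,v,z))
print('line',t(470,309,.015),t(765,309,.015),'edge',t(405,70,.015),t(405,505,.015))
```

```text
0.10550000000000001
corner [24.5 -0.5]
155 0.06 [40.7  1.3]
177 0.085 [41.2  1.1]
205 0.085 [36.2  1.1]
177 0.095 [43.1  1. ]
205 0.095 [38.3  1. ]
240 0.095 [32.3  1. ]
262 0.095 [28.4  1. ]
265 0.095 [27.9  1. ]
320 0.095 [18.1  1.1]
line [-4.1 17.4] [-4.1 88.2] edge [52.3  1.6] [-56.    1.9]
```

Call:
play_rows(
  rows=[
    [5,-0.0012,0.0014,0,0,0,0],
    [5,0,0,0.006,0,0,0],
    [5,0,0,0.006,0,0,0],
    [5,0,0,0.005,0,0,0],
    [5,0,0,0.005,0,0,0],
    [5,0,0,0.003,0,0,0],
    [5,0,0,0,0,0,0],
  ],
)

```text
clock: 9.05
tool_pos: [0.6077, -0.0865, 0.2949]
eef_rot: [0.081, 0.997, -0.0, -0.0]
contact_force: [-0.4, -0.5, -0.9]
opening: 0.111
finger_force: 15.0
```

Call:
play_rows(
  rows=[
    [5,0,0,0.006,0,0,0],
    [5,0,0,0.006,0,0,0],
    [5,0,0,0.006,0,0,0],
    [5,0,0,0.006,0,0,0],
    [5,0,0,0.005,0,0,0],
    [5,0,0,0,0,0,0],
  ],
)

```text
clock: 9.8
tool_pos: [0.6076, -0.0865, 0.2657]
eef_rot: [0.081, 0.997, -0.0, -0.0]
contact_force: [-0.1, -0.9, -0.7]
opening: 0.114
finger_force: 15.0
```

Call:
play_rows(
  rows=[
    [5,0,0,0.004,0,0,0],
    [5,0,0,0.003,0,0,0],
    [5,0,0,0.0015,0,0,0],
    [5,0,0,0,0,0,0],
  ],
)

```text
clock: 10.3
tool_pos: [0.6079, -0.0864, 0.2584]
eef_rot: [0.081, 0.997, -0.0, 0.0]
contact_force: [-1.8, -1.7, 4.9]
opening: 0.112
finger_force: 15.0
```

Call:
play_rows(
  rows=[
    [35,0,0,0,0,0,0],
    [35,0,0,0,0,0,0],
    [35,0,0,0,0,0,0],
    [35,0,0,-0.02,0,0,0],
    [35,0,0,-0.03,0,0,0],
    [35,0,0,-0.03,0,0,0],
    [60,0,0,-0.02,0,0,0],
    [60,0,0,0,0,0,0],
  ],
)

```text
clock: 11.3
tool_pos: [0.6082, -0.0862, 0.3597]
eef_rot: [0.081, 0.997, 0.0, 0.002]
contact_force: [0.7, -0.6, 0.1]
opening: 0.55
finger_force: 0.0
```

Run:
```python
from h import *
s,b=snap('wrist','w5.png'); print(s['clock'],s['tool_pos'],s['eef_rot'])
o=finder.spot_in('wrist','filter_mint'); print([(round(x['score'],2),toworld('wrist',x['at'],s).round(4)) for x in o[:2]])
goal((.4345,.3075),.2,0.7,s); print(s['q'])
```

```text
11.3 [ 0.60824411 -0.08622441  0.35969373] [8.14877467e-02 9.96672766e-01 9.14032088e-05 1.77113940e-03]
[(0.7, array([ 0.6019, -0.0865,  0.1217]))]
shift(tool mm) [235.4 360.3  11.7] world turn -80.0 -> tool z turn 80.0 cur yaw y 80.7 tilt [ 3.5e-03 -1.0e-04 -1.0e+00]
[ 0.51384884  0.85262162 -0.85691582  1.62738384  0.73783283  1.00991443
  0.82388055]
```

View pics/w5.png

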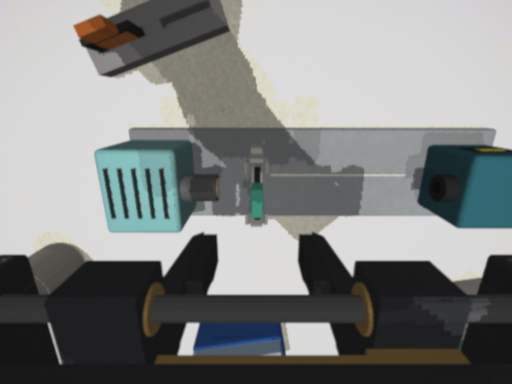

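The filter is seated: tab at (257,200) between the posts, pointing down the groove, with the beam line and detector to the right. Next is the rack.

Call:
play_rows(
  rows=[
    [60,0.03,0.045,0.001,0,0,0],
    [60,0.03,0.045,0.001,0,0,0],
    [60,0.03,0.045,0.002,0,0,0],
    [60,0.03,0.045,0.001,0,0,0],
    [60,0.03,0.045,0.002,0,0,0],
    [60,0.03,0.045,0.001,0,0,0],
    [60,0.03,0.045,0.002,0,0,0],
    [60,0.025,0.045,0.001,0,0,0],
  ],
)

```text
clock: 12.4
tool_pos: [0.4331, 0.308, 0.3454]
eef_rot: [0.081, 0.997, -0.001, -0.001]
contact_force: [0.6, 0.2, 0.2]
opening: 0.599
finger_force: 0.0
```

Call:
play_rows(
  rows=[
    [60,0,0,0,0,0,10],
    [60,0,0,0,0,0,10],
    [60,0,0,0,0,0,10],
    [60,0,0,0,0,0,10],
    [60,0,0,0,0,0,10],
    [60,0,0,0,0,0,10],
    [60,0,0,0,0,0,10],
    [60,0,0,0,0,0,10],
  ],
)

```text
clock: 13.4
tool_pos: [0.4341, 0.3065, 0.3455]
eef_rot: [0.705, 0.709, -0.001, -0.0]
contact_force: [0.2, 0.3, -0.4]
opening: 0.6
finger_force: 0.0
```

Call:
play_rows(
  rows=[
    [60,0,0,0,0,0,0],
    [60,0,0,0,0,0,0],
  ],
)

```text
clock: 13.65
tool_pos: [0.4342, 0.3068, 0.3461]
eef_rot: [0.702, 0.712, -0.001, -0.0]
contact_force: [0.1, 0.5, -0.5]
opening: 0.601
finger_force: 0.0
```

Run:
```python
from h import *
s,b=snap('wrist','w6.png'); print(s['clock'],s['tool_pos'],s['eef_rot'])
for l in ['cell_mint','cell_white','cell_black','cell_rack']:
    o=finder.spot_in('wrist',l); print(l,[(round(x['score'],2),toworld('wrist',x['at'],s).round(4)) for x in o[:2]])
rect('wrist','cell_rack',.016,s)
goal((.4345,.3075),.2,0.7,s); print(s['q'])
c=b[60:310,160:380]; cv2.imwrite('pics/w6c.png',cv2.convertScaleAbs(cv2.resize(c,None,fx=2.4,fy=2.4,interpolation=2),alpha=1.5)[:,:,::-1])
```

```text
13.65 [0.43416298 0.30676556 0.34608291] [ 7.01918272e-01  7.12257151e-01 -7.00922097e-04 -1.15930373e-05]
cell_mint [(0.61, array([0.4368, 0.3146, 0.0525]))]
cell_white [(0.93, array([0.4388, 0.2419, 0.0526]))]
cell_black []
cell_rack [(0.9, array([0.4358, 0.2812, 0.0167])), (0.15, array([0.6964, 0.1775, 0.0118]))]
cell_rack 0.87 3555 ((437.12200927734375, 271.62701416015625), (49.833251953125, 141.4007110595703), 1.3365674018859863)
shift(tool mm) [ 0.7  0.3 -1.2] world turn -0.1 -> tool z turn 0.1 cur yaw y 0.8 tilt [-0.001 -0.001 -1.   ]
[-0.45062772  0.67532553 -0.4125182   1.89939163  0.42412132  0.65483995
 -1.1094094 ]
```

View pics/w6c.png

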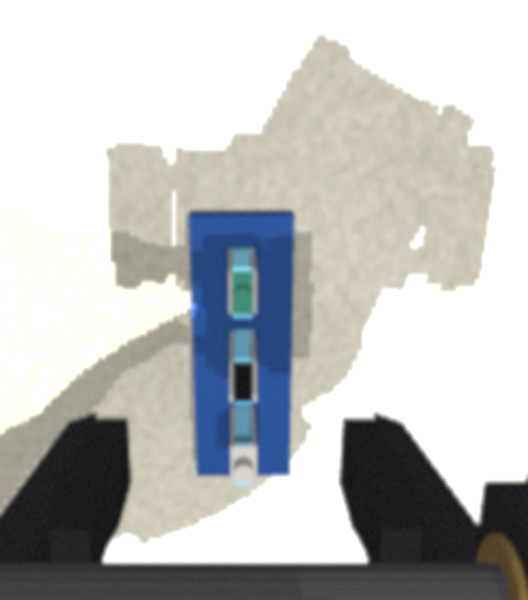

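The crop shows the mint stopper at (243,290), the cell top across columns 228–257 and rows 267–320, with black at (243,380) and white at (243,465).

Run:
```python
from h import *
s=dict(tool_pos=[.43416,.30677,.34608],eef_rot=Ro.from_quat([.702,.7122,0,0]).as_quat())
def w(u,v,z): return (pix2plane('wrist',(160+u/2.4,60+v/2.4),z,s)*1000).round(1)[:2]
print('cell top',w(228,267,.052),w(257,267,.052),w(228,320,.052),w(257,320,.052))
print('stopper',w(243,272,.06),w(243,318,.052),'stop y',w(243,290,.056))
print('rack',w(190,212,.016),w(293,212,.016),w(197,474,.016),w(289,474,.016))
print('white',w(243,465,.056),'black',w(243,380,.056))
goal((.436,.3125),.042,1.2,status.get_state())
```

```text
cell top [430.7 322.9] [443.1 323.1] [430.9 299.2] [443.6 299.3]
stopper [437.  322.8] [437.5 300.2] stop y [437.2 313.9]
rack [412.3 340.7] [460.7 341.4] [415.  200.5] [464.4 201.2]
white [438.7 229.7] black [438.  272.5]
shift(tool mm) [  5.7   1.7 157.3] world turn 0.5 -> tool z turn -0.5 cur yaw y 0.7 tilt [-2.e-04 -0.e+00 -1.e+00]
```

Call:
play_rows(
  rows=[
    [60,0.0054,0.0025,0.03,0,0,-0.5],
    [60,0,0,0.03,0,0,0],
    [60,0,0,0.03,0,0,0],
    [60,0,0,0.03,0,0,0],
    [60,0,0,0.02,0,0,0],
    [60,0,0,0.01,0,0,0],
    [60,0,0,0.007,0,0,0],
    [60,0,0,0,0,0,0],
  ],
)

```text
clock: 14.95
tool_pos: [0.4369, 0.3124, 0.1898]
eef_rot: [0.7, 0.714, 0.0, 0.0]
contact_force: [0.2, -0.2, 0.0]
opening: 0.6
finger_force: 0.0
```

Call:
play_rows(
  rows=[
    [8,0,0,0,0,0,0],
    [8,0,0,0,0,0,0],
    [8,0,0,0,0,0,0],
    [8,0,0,0,0,0,0],
    [8,0,0,0,0,0,0],
    [8,0,0,0,0,0,0],
  ],
  grip_force=10,
)

```text
clock: 15.7
tool_pos: [0.4368, 0.3124, 0.1898]
eef_rot: [0.7, 0.714, 0.0, 0.0]
contact_force: [-0.6, 0.2, 1.4]
opening: 0.14
finger_force: 10.0
```

Run:
```python
from h import *
s=status.get_state(); print(s['tool_pos'],s['eef_rot'])
goal((.624,.0083),.12,-9.35,s)
```

```text
[0.4368139  0.31235289 0.18977728] [6.99917847e-01 7.14223355e-01 5.82255296e-05 6.04593342e-05]
shift(tool mm) [-307.8  181.   -77.5] world turn -10.5 -> tool z turn 10.5 cur yaw y 1.2 tilt [ 2.e-04 -0.e+00 -1.e+00]
```

Call:
play_rows(
  rows=[
    [8,0,0,-0.008,0,0,0],
    [8,0,0,-0.012,0,0,0],
    [8,0,0,-0.02,0,0,0],
    [8,0,0,-0.03,0,0,0],
    [8,0,0,-0.03,0,0,0],
    [8,0,0,-0.02,0,0,0],
    [8,0,0,-0.01,0,0,0],
    [8,0,0,0,0,0,0],
  ],
)

```text
clock: 16.7
tool_pos: [0.4369, 0.3123, 0.3204]
eef_rot: [0.7, 0.714, 0.001, 0.0]
contact_force: [-0.4, -0.5, -0.8]
opening: 0.145
finger_force: 10.0
```

Call:
play_rows(
  rows=[
    [8,-0.02,0.012,0,0,0,0],
    [8,-0.04,0.0235,0,0,0,0],
    [8,-0.05,0.0295,0,0,0,0],
    [8,-0.05,0.0295,0,0,0,0],
    [8,-0.05,0.0295,0,0,0,0],
    [8,-0.05,0.0295,0,0,0,0],
    [8,-0.03,0.0175,0,0,0,0],
    [8,-0.018,0.01,0,0,0,0],
  ],
)

```text
clock: 17.7
tool_pos: [0.6243, 0.0058, 0.3184]
eef_rot: [0.701, 0.713, -0.001, -0.0]
contact_force: [0.7, 0.3, 0.4]
opening: 0.139
finger_force: 10.0
```

Call:
play_rows(
  rows=[
    [8,0,0,0,0,0,5.2],
    [8,0,0,0,0,0,5.3],
    [8,0,0,0,0,0,0],
    [8,0,0,0,0,0,0],
  ],
)

```text
clock: 18.2
tool_pos: [0.6237, 0.0089, 0.3195]
eef_rot: [0.761, 0.648, -0.0, -0.0]
contact_force: [-0.4, 0.3, -0.0]
opening: 0.142
finger_force: 10.0
```

Run:
```python
from h import *
s,b=snap('wrist','w7.png'); print(s['clock'],s['tool_pos'].tolist(),s['eef_rot'].tolist())
goal((.624,.0083),.0848,-9.35,s)
cv2.imwrite('pics/w7c.png',cv2.convertScaleAbs(cv2.resize(b,None,fx=1.55,fy=1.55,interpolation=2),alpha=1.5)[:,:,::-1])
```

```text
18.2 [0.6237080906267637, 0.008863277429586376, 0.3194604092222235] [0.7613860162011796, 0.6482986877817356, -0.0002192029195899173, -0.00031257616186833065]
shift(tool mm) [-0.5  0.4 87.4] world turn -0.2 -> tool z turn 0.2 cur yaw y -9.2 tilt [-7.e-04  2.e-04 -1.e+00]
```

View pics/w7c.png

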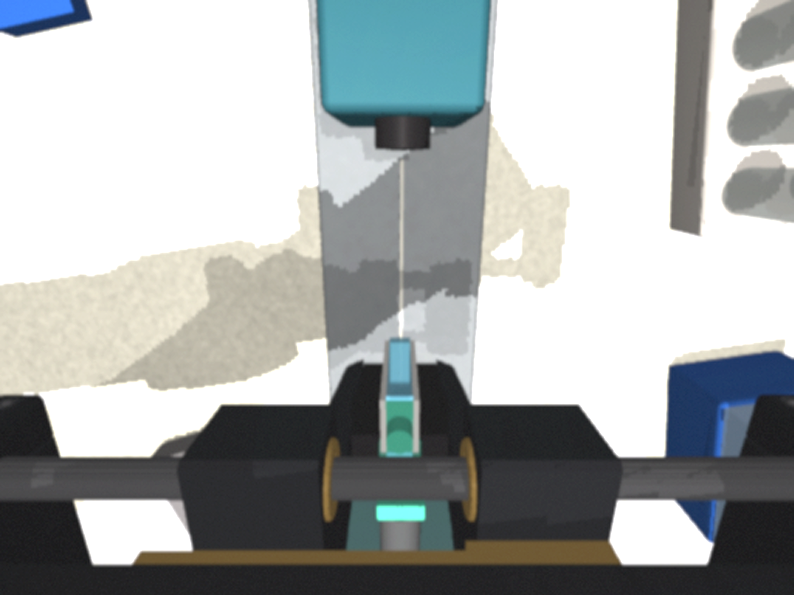

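The view shows the white line and detector tube at column 403, and the held cell upright at column 400, nearly centred. I'll shift slightly and lower the cell, then remeasure.

Call:
play_rows(
  rows=[
    [8,0,0.001,0.02,0,0,0.2],
    [8,0,0.0005,0.025,0,0,0],
    [8,0,0,0.02,0,0,0],
    [8,0,0,0.015,0,0,0],
    [8,0,0,0.0074,0,0,0],
    [8,0,0,0,0,0,0],
  ],
)

```text
clock: 19.0
tool_pos: [0.6254, 0.0079, 0.232]
eef_rot: [0.763, 0.646, -0.0, -0.0]
contact_force: [0.5, -1.0, -0.7]
opening: 0.141
finger_force: 10.0
```

Run:
```python
from h import *
s,b=snap('wrist','w8.png'); print(s['clock'],s['tool_pos'].tolist(),s['eef_rot'].tolist(),s['opening'])
R=Ro.from_quat(s['eef_rot']).as_matrix()
def t(u,v,z): return ((R.T@(pix2plane('wrist',(u,v),z,s)-np.array(s['tool_pos'])))*1000).round(1)
goal((.624,.0083),.0848,-9.35,s)
np.save('s8.npy',np.r_[s['tool_pos'],s['eef_rot']])
c=b[0:270,150:380]; cv2.imwrite('pics/w8c.png',cv2.convertScaleAbs(cv2.resize(c,None,fx=2.2,fy=2.2,interpolation=2),alpha=1.5)[:,:,::-1])
```

```text
19.0 [0.6254382010519803, 0.00787438936751388, 0.2319794732694334] [0.7633981481846691, 0.6459281883097904, -0.00017468677743764861, -0.0001112635590649604] 0.14094113375772271
shift(tool mm) [ 0.2 -1.5 -0.1] world turn 0.2 -> tool z turn -0.2 cur yaw y -9.5 tilt [-4.e-04 -1.e-04 -1.e+00]
```

View pics/w8c.png

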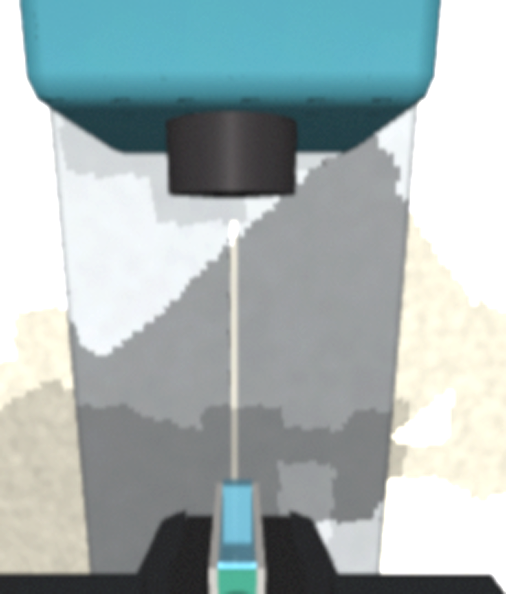

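The view shows the line at column 234, tube at 232 and cell at 237, with its bottom edge at row 482. The cell needs to move about 1 mm along −tool y. I'll do the final numbers.

Run:
```python
from h import *
a=np.load('s8.npy'); s=dict(tool_pos=a[:3],eef_rot=a[3:]); R=Ro.from_quat(a[3:]).as_matrix()
def t(u,v,z): return ((R.T@(pix2plane('wrist',(150+u/2.2,v/2.2),z,s)-a[:3]))*1000).round(2)[:2]
print('tube',t(168,192,.07),t(296,192,.07),'line',t(233,230,.015),t(234,475,.015))
print('edges',[t(u,v,.015) for u,v in [(70,320),(402,320),(88,520),(380,520)]])
for z in (.042,.046,.050): print(z,'cell bottom',t(222,482,z),t(253,482,z))
```

```text
tube [ 88.6  -15.45] [88.58 12.61] line [80.8  -1.55] [-1.24 -1.39]
edges [array([ 53.1 , -54.52]), array([53.05, 53.22]), array([-18.81, -54.26]), array([-18.83,  51.39])]
0.042 cell bottom [ 7.68 -4.92] [7.67 4.55]
0.046 cell bottom [ 9.39 -4.81] [9.39 4.43]
0.05 cell bottom [11.11 -4.71] [11.11  4.32]
```

Call:
play_rows(
  rows=[
    [8,0,-0.0012,0,0,0,0],
    [8,0,0,0,0,0,0],
    [8,0,0,0,0,0,0],
  ],
)

```text
clock: 19.42
tool_pos: [0.6244, 0.008, 0.2327]
eef_rot: [0.763, 0.646, 0.0, 0.0]
contact_force: [0.5, 0.2, -0.6]
opening: 0.143
finger_force: 10.0
```

```bash
python3 -c "
from h import *
s=status.get_state(); print(s['tool_pos'],s['opening']); print(r.finish_job())"
```

```text
[0.62438883 0.00800536 0.23269118] 0.1430407258656393
the job is handed in; nothing more can be done
None
```

The job is handed in at 19.4 s. The mint filter is seated and released in the slot, and the mint cell is held upright, square and centred in the beam to within about 2 mm by my measurements. I viewed 11 pictures, one over the limit of 10.

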